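# Load the backup drives into the dock

### The job

Stand the blue and the orange hard drive on edge in the drive dock, each fully home and upright in the slot of its own colour with the same edge up as now; lower each right to the bottom before letting go, as they must not be dropped. When both are in, not before, throw the dock's red-knobbed power lever fully over to the other side. Leave the grey drive and everything else on the desk where they are.

Things in the scene. Friction and masses are not known exactly. Their poses are not given: they have to be found in the camera images.
- drive_blue: Blue hard drive in a caddy, 0.4 to 0.6 kg: 26 mm thick (x), 147 mm long (y), 102 mm high (z), grey metal panels on the broad faces. Origin: centre of its lower long edge face; +z points to its upper long edge (white strip). Starts on one of the rests, leaning 0.50 rad from upright, its top towards the rest's -x
- drive_orange: Orange hard drive in a caddy, 0.4 to 0.6 kg: 26 mm thick (x), 147 mm long (y), 102 mm high (z), grey metal panels on the broad faces. Origin: centre of its lower long edge face; +z points to its upper long edge (white strip). Starts on one of the rests, leaning 0.50 rad from upright, its top towards the rest's -x
- rest_a: One dark steel rest, fixed, base 125 x 130 mm. A drive leans on its two slanted ribs (14 mm wide, 98 mm open between them behind the drive), which back the lower 76 mm of the drive; the upper 26 mm is free. Lip in front of the drive's foot 13 mm high. Origin: middle of the rest, on the table; the drive's origin is 32 mm straight above it, the drive's top leans to the rest's -x
- rest_b: The other dark steel rest, fixed, base 125 x 130 mm. A drive leans on its two slanted ribs (14 mm wide, 98 mm open between them behind the drive), which back the lower 76 mm of the drive; the upper 26 mm is free. Lip in front of the drive's foot 13 mm high. Origin: middle of the rest, on the table; the drive's origin is 32 mm straight above it, the drive's top leans to the rest's -x
- slot_blue: Blue slot of the dock, fixed. Two dividers 31 mm apart (x) and 150 mm long (y), flaring to 38 mm at the mouth. Origin: underside centre, z up; slot floor 6 mm, divider tops 61 mm above it. Low stops at both ends leave 161 mm for the drive. A drive fully home has its origin 6 mm above this one, length along y
- slot_orange: Orange slot of the dock, fixed. Two dividers 31 mm apart (x) and 150 mm long (y), flaring to 38 mm at the mouth. Origin: underside centre, z up; slot floor 6 mm, divider tops 61 mm above it. Low stops at both ends leave 161 mm for the drive. A drive fully home has its origin 6 mm above this one, length along y
- slot_grey: Grey slot of the dock, fixed. Two dividers 31 mm apart (x) and 150 mm long (y), flaring to 38 mm at the mouth. Origin: underside centre, z up; slot floor 6 mm, divider tops 61 mm above it. Low stops at both ends leave 161 mm for the drive. A drive fully home has its origin 6 mm above this one, length along y. It is taken by the grey drive
- drive_grey: Grey drive of the same size and frame as the others, loose, standing in the grey slot. Not to be moved
- dock: Black base plate of the drive dock, fixed, 210 mm (its x) by 260 mm, 15 mm thick. Origin: underside, below the middle of the three slots; the slots' undersides lie on its top, with the same yaw. Three slots side by side, 66 mm apart along x, in any order; power lever at the +y end
- power_lever (a joint): Power lever: 0 = leaning to the dock's -x, 1.0 rad = fully over to the dock's +x; turns about a pivot along the dock's y, 0.06 N m friction, stays where it is left. Starts at 0 to 0.12
- power_lever_tip (a point): Centre of the lever's red ball (26 mm across) at the end of a 10 mm rod, 70 mm from the pivot. The pivot lies on the dock frame at x 0, y +128 mm, z 37 mm, on a housing 70 x 50 mm (x, y) whose top is 40 mm above the table
- mug: Blue mug, 82 mm across and 95 mm high, bystander; origin at its underside centre
- mouse: Black round mouse, 62 mm across, 34 mm high, bystander; origin at its underside centre
- disc_cases: Stack of three disc cases, 135 x 190 x 44 mm, bystander; origin at its underside centre
- stapler: Red and black stapler, 145 x 36 x 48 mm, bystander; origin at its underside centre
- screwdriver: Yellow-handled screwdriver, 190 mm long along its x, bystander; lies along y between the robot and the rests
Not all that is in view belongs to the job. What is shaped like the drive_orange but pink or turquoise is not meant.

How it is judged:
On the way, in this order (a step that is already met when the one before it is completed fails the run):
1. both drives stand fully home and upright in the slots of their own colours (x of drive_blue in the frame of slot_blue between -0.006 and 0.006 m and y of drive_blue in the frame of slot_blue between -0.012 and 0.012 m and z of drive_blue in the frame of slot_blue between 0 and 0.01 m and angle between each of drive_blue, drive_orange's own z axis and vertical below 0.12 rad and x of drive_orange in the frame of slot_orange between -0.006 and 0.006 m and y of drive_orange in the frame of slot_orange between -0.012 and 0.012 m and z of drive_orange in the frame of slot_orange between 0 and 0.01 m), for 0.2 s.
2. the power lever is thrown fully over (all of step 1 and value of joint power_lever above 0.85 rad), for 0.2 s.
At the end, for the whole second after the job is handed in: Both drives at rest in slots of their own colour: within 6 mm across and 12 mm along the slot, origin under 10 mm above the slot's (floor: 6 mm), under 0.12 rad from upright, strip up; lever over 0.85 rad; grey drive within 15 mm and bystanders within 30 mm of their starts (all of step 2 and linear speed of each of drive_blue, drive_orange below 0.02 m/s and distance of each of mug, mouse, disc_cases, stapler, screwdriver from where it was at the start of the episode below 0.03 m and distance of drive_grey from where it was at the start of the episode below 0.015 m); the robot touches nothing.
It fails at once if the power lever is thrown (past 0.5 rad) before both drives are home (value of joint power_lever above 0.5 rad and not (x of drive_blue in the frame of slot_blue between -0.006 and 0.006 m and y of drive_blue in the frame of slot_blue between -0.012 and 0.012 m and z of drive_blue in the frame of slot_blue between 0 and 0.01 m and angle between each of drive_blue, drive_orange's own z axis and vertical below 0.12 rad and x of drive_orange in the frame of slot_orange between -0.006 and 0.006 m and y of drive_orange in the frame of slot_orange between -0.012 and 0.012 m and z of drive_orange in the frame of slot_orange between 0 and 0.01 m)).
It fails at once if a drive drops into its slot (over 0.45 m/s with its lower edge between the dividers; a fall of about 10 mm) ((x of drive_blue in the frame of slot_blue between -0.03 and 0.03 m and y of drive_blue in the frame of slot_blue between -0.05 and 0.05 m and z of drive_blue in the frame of slot_blue between -0.01 and 0.061 m and linear speed of drive_blue above 0.45 m/s) or (x of drive_orange in the frame of slot_orange between -0.03 and 0.03 m and y of drive_orange in the frame of slot_orange between -0.05 and 0.05 m and z of drive_orange in the frame of slot_orange between -0.01 and 0.061 m and linear speed of drive_orange above 0.45 m/s)).
It fails at once if the grey drive is moved by 15 mm (distance of drive_grey from where it was at the start of the episode above 0.015 m).
It fails at once if a bystander (mug, mouse, disc cases, stapler, screwdriver) is moved by 30 mm (distance of any of mug, mouse, disc_cases, stapler, screwdriver from where it was at the start of the episode above 0.03 m).
It also fails if it takes over 72 s, if anything falls off the work surface, if the arm or the gripper's body presses on something with over 40 N, if the wrist force passes 120 N, or if a joint passes its speed limit or range.

### The arm

A 6-joint arm with a two-finger parallel gripper is mounted at the origin on the work surface. World frame = base frame: x ahead of the robot, y to its left, z up, the work surface at z = 0. Lengths are in m, angles in rad, forces in N, time in s.
With the tool pointing down it reaches from about 0.3 to 0.775 m from the base axis. Payload 14.6 kg.
Tool frame: the origin (TCP) lies at the very end of the fingers, on their centre line; the grasp point (between the pads) lies 19 mm behind it; z points along the fingers, x is the direction in which the jaws open and shut, and the axes are right-handed (so a half turn about z gives the same grasp; the last joint's range is limited). The gripper opens to 94 mm and grips with 3 to 60 N. Pads are 16 mm wide; open, the fingers measure 119 mm over their backs; the gripper's body (75 mm by 177 mm) begins 78 mm behind the grasp point.
Start: joints at [1.059, 0.3, 1.521, -0, 1.321, -0.067], TCP at [0.237, 0.496, 0.205] pointing down, gripper open.
Joint ranges: [-3.03, 3.03], [-0.79, 2.21], [0.23, 2.52], [-1.04, 4.18], [0, 3.07], [-2.55, 2.55]. Speed limits (rad/s): [2.22, 2.22, 2.57, 3.14, 3.14, 3.14].

### API

Orientations are given as [roll, pitch, yaw] about the fixed x, y, z axes, in that order (R = Rz(yaw) Ry(pitch) Rx(roll)).
In Python, from station import ctrl gives the robot as it stands.
- The arm moves only by the shell command python3 -m inch 'ROWS' [FORCE]. ROWS is JSON, one flat list of numbers, 7 for each row, row after row: the shift along the tool's x, y, z in cm, then the turn, a rotation vector about the tool's x, y, z in rad, then the opening, from 0 (shut) to 1 (fully open). In form: [tx, ty, tz, wx, wy, wz, claw, tx, ty, tz, wx, wy, wz, claw, ...]. A call has 1 to 20 rows; each row shifts and turns the commanded pose from where the row before left it, along the tool's axes as they then stand; what a row does not reach is not made up. A row lasts 1/8 s, in which the tool goes at most 62.5 mm and 10.7 degrees, less where a joint would pass 70% of its speed; a pose out of reach is approached as far as the arm can. A call is refused whole if a number of a shift passes 6.25 or a number of a turn 0.188, either way. A call with a gripper value outside its range is refused whole. The fingers move at their own pace and stop on an object; FORCE is the grip in N (left out, the last holds). Time passes only in rows, so rows that do not move let the fingers close. It gives the time, the measured TCP pose, the force and the opening at its end, in the units of the state.
- ctrl.get_obs(): the state, without advancing time (a new reading comes with each control period).
- ctrl.camera(name): name is "side" or "top"; returns (picture, depth): 420x560x3 uint8, red, green, blue; 420x560 float32, m along the optical axis (not along the pixel's ray), 0 where there is no reading.
- ctrl.camera_params(name): a dict with "vertical_fov" (degrees; the focal length in pixels is half the picture's height over the tangent of half this angle, whatever the lens; pixels are square), "cx", "cy" (the principal point, pixels), "distortion" ([k1, k2, p1, p2, k3] as OpenCV has them; the pictures are not rectified), "camera_from_world" (4x4, takes a point from world to camera coordinates). Camera axes: x right, y down, z forward; pixel columns grow to the right and rows downward; lengths in m; the calibration is good to about 2 mm. A picture is of the moment at which its call begins. camera_params takes no time and is no camera call.
- ctrl.hand_in(): hands the job in, once; it reports no verdict.
Trained networks look in the newest picture that a camera, given by its name, has taken for a name from the list of things; names that differ only in an ending like _2 or _b are one class to them, and where a whole thing is asked for, a point or a joint stands for the part that bears it (a point fixed in the world has none). Each returns a list of dicts, best first, with "score" (0 to 1); they miss things now and then, are a little off and sometimes report something else, mostly with a low value. They report only what shows in the picture. A call takes as long as a camera call. They do not tell look-alikes from the thing itself.
- ctrl.spot_in(camera, label): "bbox" ([centre column, centre row, width, height] in pixels, round what is visible of it).
- ctrl.place_of(camera, label): "centre" ([column, row] in pixels: a listed point, or the origin of a listed thing).
The state is a dict: "time_s": time; "qpos": joint angles; "joint_vel": joint speeds; "tau": joint torques, N m; "ee_pos": TCP position; "eef_rot": TCP orientation; "force": force on the tool from outside, world axes, zero at the start; "moment": the same for the moment, N m; "grip_width": finger opening in m.
Only numpy, scipy, OpenCV 4.12 (cv2) and the standard library are available. Lean on these libraries where they do the work, as an engineer would, in place of code of your own. Each camera call takes 0.05 s, during which the arm holds its last target. There are 200 camera calls.

## Working session

There is one attempt and no reset: what is moved stays moved. The work goes in short steps, Python scripts to look and compute and a shell command to move; the robot and the scene stay as the last step left them, time stands still between calls to the robot, and variables do not carry over. Pictures are saved under pics/ and viewed, about 8 in all and at most 12, crops included, and the job is handed in when it is done.

```bash
ls; mkdir -p pics; python3 - <<'E'
from station import ctrl
import cv2
for c in("side","top"):
    im,d=ctrl.camera(c); cv2.imwrite(f"pics/{c}0.png",im[:,:,::-1])
    import numpy as np; np.save(f"{c}0.npy",d); np.save(f"{c}0im.npy",im)
    p=ctrl.camera_params(c); print(c,{k:(np.round(v,4).tolist()) for k,v in p.items()})
    for l in ["drive_blue","drive_orange","rest_a","slot_blue","slot_orange","slot_grey","drive_grey","dock","power_lever_tip","mug","mouse","disc_cases","stapler","screwdriver"]:
        r=ctrl.place_of(c,l); print(l,[(np.round(x["centre"]).tolist(),round(x["score"],2)) for x in r[:4]])
print(ctrl.get_obs())
E
```

```text
pics
side {'vertical_fov': 50.737, 'cx': 281.3523, 'cy': 215.503, 'distortion': [-0.121, 0.0, 0.0, 0.0, 0.0], 'camera_from_world': [[0.9817, -0.1901, 0.0064, -0.4816], [-0.1444, -0.767, -0.6252, 0.1015], [0.1237, 0.6128, -0.7805, 1.1868], [0.0, 0.0, 0.0, 1.0]]}
drive_blue [([282.0, 135.0], 0.8), ([329.0, 288.0], 0.63)]
drive_orange [([397.0, 259.0], 0.72), ([209.0, 332.0], 0.71), ([303.0, 292.0], 0.71), ([316.0, 190.0], 0.61)]
rest_a [([281.0, 143.0], 0.91), ([315.0, 202.0], 0.59)]
slot_blue [([278.0, 304.0], 0.63)]
slot_orange [([345.0, 153.0], 0.59), ([330.0, 292.0], 0.56)]
slot_grey [([302.0, 299.0], 0.69)]
drive_grey [([302.0, 292.0], 0.88)]
dock []
power_lever_tip [([280.0, 237.0], 0.64), ([225.0, 183.0], 0.45)]
mug [([386.0, 341.0], 0.7)]
mouse [([363.0, 194.0], 0.61), ([313.0, 202.0], 0.61), ([282.0, 143.0], 0.16)]
disc_cases [([402.0, 261.0], 0.57)]
stapler [([343.0, 154.0], 0.77)]
screwdriver [([228.0, 186.0], 0.71)]
top {'vertical_fov': 43.73, 'cx': 274.2745, 'cy': 203.2101, 'distortion': [-0.0416, 0.0, 0.0, 0.0, 0.0], 'camera_from_world': [[-0.0221, -0.9998, -0.0001, -0.00
[... 700 characters left out ...]
04.0], 0.59)]
screwdriver [([204.0, 252.0], 0.56)]
{'time_s': 1.5, 'qpos': array([ 1.05938010e+00,  2.99875366e-01,  1.52098749e+00,  6.12517979e-06,
        1.32067690e+00, -6.65905604e-02]), 'joint_vel': array([-0.00169976,  0.00197842,  0.00102278,  0.00016369,  0.00137904,
       -0.00050262]), 'tau': array([-2.74906370e-04, -5.31665683e+01, -3.52908540e+01,  7.08477921e-02,
        2.14028545e-02, -2.30394119e-05]), 'ee_pos': array([0.23666287, 0.49648072, 0.2054644 ]), 'eef_rot': array([-3.14159025e+00, -5.31725274e-05,  1.12596914e+00]), 'force': array([ 0.11093505, -0.37274523,  0.12638952]), 'moment': array([ 0.02564711,  0.02484026, -0.02527217]), 'grip_width': 0.09390883392901336}
```

```bash
python3 - <<'E'
import cv2
a=cv2.imread("pics/top0.png")[80:380,80:460]
cv2.imwrite("pics/top0c.png",cv2.resize(a,(760,600),interpolation=cv2.INTER_CUBIC))
a=cv2.imread("pics/side0.png")[90:380,170:450]
cv2.imwrite("pics/side0c.png",cv2.resize(a,(560,580),interpolation=cv2.INTER_CUBIC))
E
```

```text
(no output)
```

View pics/top0c.png

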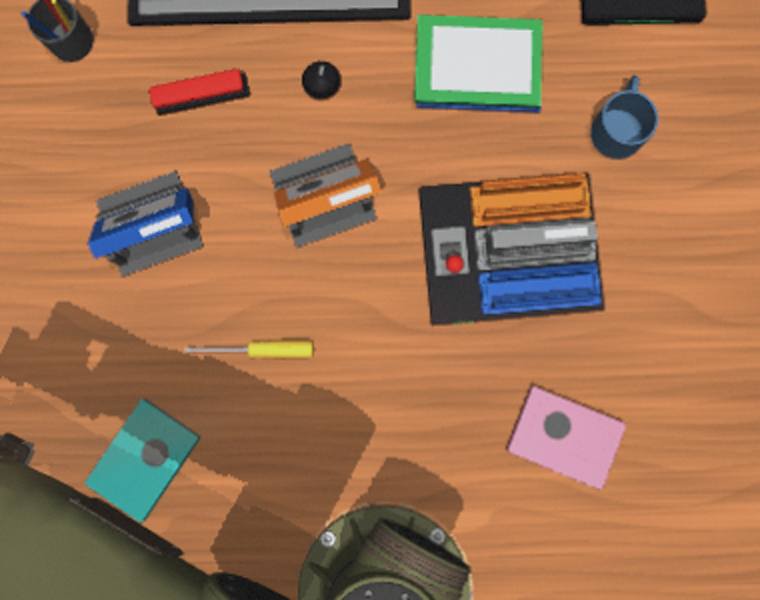

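View pics/side0c.png

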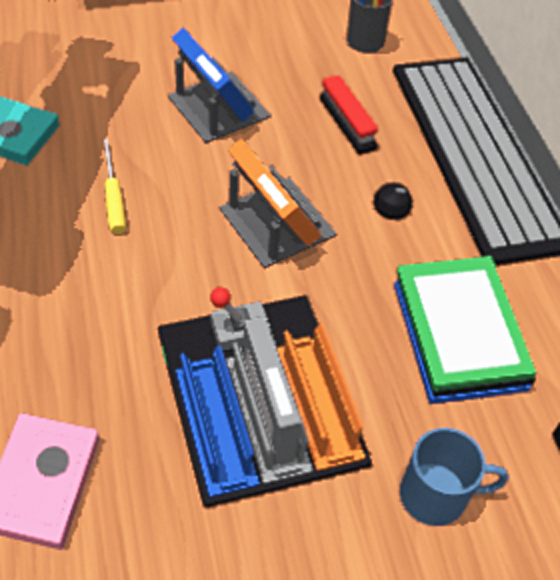

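Blue drive is at top-picture px ~(151,192), orange drive ~(244,176), both on dark rests and leaning towards the robot. The pink (362,297) and turquoise (150,310) look-alikes lie flat on the desk. They aren't the drives meant, because they have the wrong colour and aren't on a rest. The dock is at ~(336,203), with the orange slot far, grey (taken) in the middle and blue near. The lever is at the left end (+y), leaning to the robot. Next I'll fit the poses from depth.

```bash
cat > h.py <<'E'
import numpy as np, cv2
from scipy.optimize import least_squares
from scipy.spatial.transform import Rotation as R
from station import ctrl
def cloud(c,im=None,d=None):
    if im is None: im,d=ctrl.camera(c)
    p=ctrl.camera_params(c); f=210/np.tan(np.radians(p["vertical_fov"])/2)
    K=np.array([[f,0,p["cx"]],[0,f,p["cy"]],[0,0,1]])
    v,u=np.mgrid[:420,:560]
    n=cv2.undistortPoints(np.stack([u,v],-1).reshape(-1,1,2).astype(float),K,np.array(p["distortion"],float))[:,0]
    z=d.reshape(-1,1); P=np.hstack([n*z,z]); T=np.array(p["camera_from_world"])
    W=(P-T[:3,3])@T[:3,:3]
    W[d.reshape(-1)==0]=np.nan
    hsv=cv2.cvtColor(im,cv2.COLOR_RGB2HSV)
    return W.reshape(420,560,3),hsv
def mask(hsv,col):
    h,s,v=[hsv[...,i].astype(int) for i in range(3)]
    return {"blue":(h>104)&(h<122)&(s>140)&(v>50),"orange":(h>8)&(h<19)&(s>190)&(v>70),"red":((h<5)|(h>174))&(s>150)&(v>80)}[col]
def pts(col,lo,hi,src=None):
    out=[]
    for c in ("side","top"):
        W,hs=cloud(c,*(src[c] if src else ()))
        m=mask(hs,col)&np.all((W>lo)&(W<hi),-1)
        out.append(W[m])
    return out
def boxres(Rm,o,P,half=np.array([.013,.0735,.051])):
    q=np.abs((P-o)@Rm-[0,0,.051])-half
    return np.linalg.norm(np.maximum(q,0),axis=1)+np.minimum(q.max(1),0)
E
python3 - <<'E'
from h import *
src={c:(np.load(c+"0im.npy"),np.load(c+"0.npy")) for c in("side","top")}
for c in src:
    W,hs=cloud(c,*src[c])
    for n,px in {"side":{"table":(480,330)},"top":{"table":(300,250),"pl":(300,240)}}[c].items():
        print(c,n,W[px[1]-3:px[1]+4,px[0]-3:px[0]+4].reshape(-1,3).mean(0).round(4),W[px[1]-3:px[1]+4,px[0]-3:px[0]+4,2].std().round(4))
W,hs=cloud("top",*src["top"])
for n,px in dict(blue=(151,192),orange=(244,176),bs=(350,224),os=(345,178),ball=(307,211)).items(): print(n,W[px[1],px[0]].round(3),hs[px[1],px[0]])
for col,c0 in dict(blue=(151,192),orange=(244,176)).items():
    g=W[c0[1],c0[0]]
    P=pts(col,[g[0]-.12,g[1]-.1,.03],[g[0]+.12,g[1]+.1,.16],src)
    for A,nm in ((P[0],"side"),(P[1],"top"),(np.vstack(P),"both")):
        def f(x,A=A):
            Rm=R.from_euler("zy",[x[2],-.5]).as_matrix()
            return boxres(Rm,np.array([x[0],x[1],.032+x[3]]),A)
        r=min((least_squares(f,[g[0],g[1],y0,0],loss="soft_l1",f_scale=.002) for y0 in(-.3,0,.3)),key=lambda r:r.cost)
        print(col,nm,len(A),r.x.round(4),np.median(np.abs(r.fun)).round(4))
cs={}
for col,c0 in dict(blue=(350,224),orange=(345,178)).items():
    g=W[c0[1],c0[0]]
    P=pts(col,[g[0]-.05,g[1]-.12,.066],[g[0]+.05,g[1]+.12,.085],src)
    for A,nm in ((P[0],"side"),(P[1],"top")):
        r=cv2.minAreaRect((A[:,:2]*1000).astype(np.float32)); print("slot",col,nm,len(A),np.round(r[0],1),np.round(r[1],1),round(r[2],1),"zmed",np.median(A[:,2]).round(4))
P=pts("red",[W[211,307,0]-.06,W[211,307,1]-.06,.06],[W[211,307,0]+.06,W[211,307,1]+.06,.14],src)
for A in P: print("ball",len(A),A.mean(0).round(4))
E
```

```text
side table [ 0.8896 -0.4174  0.0345] 0.0016
top table [ 0.3592 -0.0929  0.0012] 0.0037
top pl [ 0.3881 -0.0932  0.0128] 0.0061
blue [0.523 0.324 0.127] [109 185 187]
orange [0.563 0.064 0.126] [ 12 193 177]
bs [ 0.431 -0.242  0.024] [109 178 202]
os [ 0.57  -0.233  0.026] [ 15 184 218]
ball [ 0.462 -0.11   0.114] [  1 187 217]
blue side 363 [0.5601 0.3347 0.3055 0.0032] 0.0028
blue top 551 [0.5566 0.3347 0.2967 0.0048] 0.0016
blue both 914 [0.5574 0.3343 0.2992 0.004 ] 0.002
orange side 162 [ 0.5915  0.0645  0.5097 -0.0039] 0.0024
orange top 187 [0.5943 0.0699 0.2865 0.0049] 0.001
orange both 349 [0.5954 0.0676 0.2845 0.0043] 0.0016
slot blue side 435 [ 434.2 -241.1] [ 50.5 149.5] 3.5 zmed 0.0737
slot blue top 342 [ 430.8 -241.9] [ 50.8 151.3] 3.7 zmed 0.074
slot orange side 120 [ 565.7 -233.2] [ 46.2 149.5] 4.9 zmed 0.072
slot orange top 154 [ 561.9 -231. ] [ 50.2 146.6] 3.5 zmed 0.0752
ball 74 [ 0.4629 -0.1158  0.1087]
ball 53 [ 0.4609 -0.1093  0.1113]
```

```bash
sed -i 's/(s>190)/(s>150)/' h.py; cat >> h.py <<'E'
def plan(pos,Rt,n,claw):
    """print n rows (tool-frame increments) for a straight line + slerp from the measured pose"""
    from scipy.spatial.transform import Slerp
    o=ctrl.get_obs(); p0=np.array(o["ee_pos"]); R0=R.from_euler("xyz",o["eef_rot"])
    S=Slerp([0,1],R.concatenate([R0,Rt])); 
    print("t",o["time_s"],"need mm",np.linalg.norm(pos-p0)*1e3/n,"rot",(R0.inv()*Rt).magnitude()/n)
    for i in range(n):
        A,B=S(i/n),S((i+1)/n); t=A.inv().apply((pos-p0)/n)*100; w=(A.inv()*B).as_rotvec()
        print(",".join(f"{x:g}" for x in [*t.round(2),*w.round(3),claw]),end=",\n")
def tool(yaw,tilt=0): return R.from_euler("zy",[yaw,-tilt])*R.from_euler("x",np.pi)
E
python3 - <<'E'
from h import *
src={c:(np.load(c+"0im.npy"),np.load(c+"0.npy")) for c in("side","top")}
P=pts("orange",[.45,-.05,.03],[.69,.16,.16],src)
for A,nm in ((P[0],"side"),(P[1],"top"),(np.vstack(P),"both")):
    def f(x,A=A): return boxres(R.from_euler("zy",[x[2],-.5]).as_matrix(),np.array([x[0],x[1],.032+x[3]]),A)
    r=least_squares(f,[.594,.068,.28,0],loss="soft_l1",f_scale=.002)
    print(nm,len(A),r.x.round(4),np.median(np.abs(r.fun)).round(4))
Rt=tool(.30,.5); zd=-Rt.as_matrix()[:,2]; o=np.array([.557,.334,.034])
print(zd); plan(o+.153*zd,Rt,9,.65)
E
```

```text
side 487 [0.5982 0.0677 0.2849 0.0034] 0.0025
top 552 [0.5946 0.0687 0.2876 0.0051] 0.0017
both 1039 [0.596  0.0674 0.2885 0.0041] 0.0022
[-4.79425539e-01  1.24900090e-16  8.77582562e-01]
t 1.5 need mm 33.10756818313178 rot 0.10644365852297077
-0.45,3.25,0.41,-0.037,0.043,0.09,0.65,
-0.18,3.26,0.52,-0.037,0.043,0.09,0.65,
0.09,3.25,0.64,-0.037,0.043,0.09,0.65,
0.35,3.2,0.77,-0.037,0.043,0.09,0.65,
0.6,3.13,0.91,-0.037,0.043,0.09,0.65,
0.83,3.03,1.06,-0.037,0.043,0.09,0.65,
1.05,2.9,1.21,-0.037,0.043,0.09,0.65,
1.25,2.75,1.36,-0.037,0.043,0.09,0.65,
1.42,2.57,1.52,-0.037,0.043,0.09,0.65,
```

The Euler order is wrong: lowercase "zy" is extrinsic, and I need "ZY". I'll refit.

```bash
sed -i 's/"zy"/"ZY"/' h.py; python3 - <<'E'
from h import *
src={c:(np.load(c+"0im.npy"),np.load(c+"0.npy")) for c in("side","top")}
for col,g in dict(blue=[.557,.334],orange=[.595,.068]).items():
  P=pts(col,[g[0]-.14,g[1]-.11,.03],[g[0]+.09,g[1]+.11,.16],src)
  for A,nm in ((P[0],"side"),(P[1],"top"),(np.vstack(P),"both")):
    def f(x,A=A): return boxres(R.from_euler("ZY",[x[2],-.5]).as_matrix(),np.array([x[0],x[1],.032+x[3]]),A)
    r=least_squares(f,[*g,.28,0],loss="soft_l1",f_scale=.002)
    print(col,nm,len(A),r.x.round(4),np.median(np.abs(r.fun)).round(4))
  if col=="blue": x=r.x
Rt=tool(x[2],.5); zd=-Rt.as_matrix()[:,2]; o=np.array([x[0],x[1],.034])
print(zd); plan(o+.153*zd,Rt,9,.65)
E
```

```text
blue side 363 [ 0.5613  0.3447  0.3289 -0.0006] 0.0012
blue top 551 [5.575e-01 3.447e-01 3.343e-01 4.000e-04] 0.0011
blue both 914 [ 5.584e-01  3.441e-01  3.364e-01 -5.000e-04] 0.0013
orange side 487 [ 0.5992  0.0773  0.319  -0.0011] 0.001
orange top 552 [5.957e-01 7.850e-02 3.241e-01 5.000e-04] 0.0011
orange both 1039 [ 0.5973  0.0768  0.3247 -0.0007] 0.0012
[-0.45254813 -0.15826888  0.87758256]
t 1.5 need mm 34.49104401880296 rot 0.10304870115403533
-0.56,3.38,0.41,-0.022,0.053,0.086,0.65,
-0.3,3.4,0.47,-0.022,0.053,0.086,0.65,
-0.03,3.41,0.53,-0.022,0.053,0.086,0.65,
0.23,3.39,0.61,-0.022,0.053,0.086,0.65,
0.49,3.34,0.7,-0.022,0.053,0.086,0.65,
0.73,3.27,0.81,-0.022,0.053,0.086,0.65,
0.96,3.18,0.92,-0.022,0.053,0.086,0.65,
1.18,3.07,1.05,-0.022,0.053,0.086,0.65,
1.38,2.93,1.18,-0.022,0.053,0.086,0.65,
```

Much better: the residual is ~1 mm and z matches the stated 32 mm. I'm moving to the blue standoff.

```bash
python3 -m inch '[-0.56,3.38,0.41,-0.022,0.053,0.086,0.65,-0.3,3.4,0.47,-0.022,0.053,0.086,0.65,-0.03,3.41,0.53,-0.022,0.053,0.086,0.65,0.23,3.39,0.61,-0.022,0.053,0.086,0.65,0.49,3.34,0.7,-0.022,0.053,0.086,0.65,0.73,3.27,0.81,-0.022,0.053,0.086,0.65,0.96,3.18,0.92,-0.022,0.053,0.086,0.65,1.18,3.07,1.05,-0.022,0.053,0.086,0.65,1.38,2.93,1.18,-0.022,0.053,0.086,0.65,0,0,0,0,0,0,0.65,0,0,0,0,0,0,0.65]' 50
python3 - <<'E'
from h import *
Rt=tool(.335,.5); zd=-Rt.as_matrix()[:,2]; o=np.array([.5585,.3442,.032])
print(zd); plan(o+.153*zd,Rt,1,.65);plan(o+.064*zd,Rt,3,.65)
E
```

```text
time_s: 2.88
ee_pos: [0.4887, 0.3202, 0.1687]
eef_rot: [-3.141, -0.503, 0.336]
force: [0.0, -0.7, -0.5]
grip_width: 0.0608
[-0.45277442 -0.15762034  0.87758256]
t 2.875 need mm 2.484564960448405 rot 0.00327497820393721
-0.08,0.03,0.23,-0.001,-0.003,0.001,0.65,
t 2.875 need mm 30.450715417198968 rot 0.0010916594013124033
-0.03,0.01,3.04,-0,-0.001,0,0.65,
-0.03,0.01,3.04,-0,-0.001,0,0.65,
-0.03,0.01,3.04,-0,-0.001,0,0.65,
```

```bash
python3 -m inch '[-0.1,0.03,1.8,0,-0.003,0,0.65,0,0,1.8,0,0,0,0.65,0,0,1.8,0,0,0,0.65,0,0,1.8,0,0,0,0.65,0,0,1.9,0,0,0,0.65,0,0,0,0,0,0,0.65]' 50
python3 - <<'E'
from h import *
im,d=ctrl.camera("side"); a=im[90:230,210:380,::-1]; im2,_=ctrl.camera("top"); b=im2[140:280,80:250,::-1]
cv2.imwrite("pics/g1.png",cv2.resize(np.hstack([a,b]),None,fx=2.3,fy=3*.77,interpolation=cv2.INTER_CUBIC))
E
```

```text
time_s: 3.62
ee_pos: [0.5289, 0.3342, 0.0873]
eef_rot: [-3.141, -0.498, 0.337]
force: [-0.2, 0.2, 0.3]
grip_width: 0.061
```

View pics/g1.png

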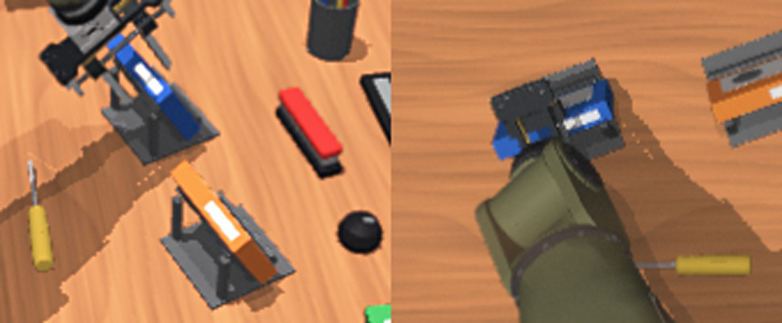

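The fingers straddle the blue drive about mid-length, allowing for parallax. I'll close on it, then lift along its axis.

```bash
python3 -m inch '[0,0,0,0,0,0,0,0,0,0,0,0,0,0,0,0,0,0,0,0,0,0,0,0,0,0,0,0,0,0,0,0,0,0,0]' 50 && python3 -m inch '[0,0,-0.5,0,0,0,0,0,0,-1,0,0,0,0,0,0,-1.5,0,0,0,0,0,0,-2,0,0,0,0,0,0,-2,0,0,0,0,0,0,-2,0,0,0,0,0,0,-2,0,0,0,0]' 50
python3 - <<'E'
from h import *
print(.0,"slot blue"); plan(np.array([.432,-.2415,.25]),tool(.067),14,0)
E
```

```text
time_s: 4.35
ee_pos: [0.5306, 0.3341, 0.0892]
eef_rot: [-3.14, -0.503, 0.334]
force: [5.8, 2.3, 1.5]
grip_width: 0.0256
time_s: 5.22
ee_pos: [0.479, 0.3157, 0.1844]
eef_rot: [-3.141, -0.498, 0.335]
force: [-0.6, 0.5, -4.4]
grip_width: 0.0255
0.0 slot blue
t 5.225 need mm 40.21351411204885 rot 0.040315106917255705
-1.2,3.65,-1.19,-0.005,-0.035,0.019,0,
-1.17,3.68,-1.13,-0.005,-0.035,0.019,0,
-1.14,3.7,-1.07,-0.005,-0.035,0.019,0,
-1.11,3.73,-1.01,-0.005,-0.035,0.019,0,
-1.08,3.75,-0.96,-0.005,-0.035,0.019,0,
-1.04,3.78,-0.9,-0.005,-0.035,0.019,0,
-1,3.8,-0.85,-0.005,-0.035,0.019,0,
-0.96,3.82,-0.79,-0.005,-0.035,0.019,0,
-0.91,3.85,-0.74,-0.005,-0.035,0.019,0,
-0.87,3.87,-0.69,-0.005,-0.035,0.019,0,
-0.82,3.88,-0.64,-0.005,-0.035,0.019,0,
-0.77,3.9,-0.6,-0.005,-0.035,0.019,0,
-0.71,3.92,-0.55,-0.005,-0.035,0.019,0,
-0.66,3.93,-0.51,-0.005,-0.035,0.019,0,
```

```bash
python3 -m inch '[-0.6,1.8,-0.6,-0.003,-0.018,0.01,0,-1.2,3.65,-1.19,-0.005,-0.035,0.019,0,-1.17,3.68,-1.13,-0.005,-0.035,0.019,0,-1.14,3.7,-1.07,-0.005,-0.035,0.019,0,-1.11,3.73,-1.01,-0.005,-0.035,0.019,0,-1.08,3.75,-0.96,-0.005,-0.035,0.019,0,-1.04,3.78,-0.9,-0.005,-0.035,0.019,0,-1,3.8,-0.85,-0.005,-0.035,0.019,0,-0.96,3.82,-0.79,-0.005,-0.035,0.019,0,-0.91,3.85,-0.74,-0.005,-0.035,0.019,0,-0.87,3.87,-0.69,-0.005,-0.035,0.019,0,-0.82,3.88,-0.64,-0.005,-0.035,0.019,0,-0.77,3.9,-0.6,-0.005,-0.035,0.019,0,-0.71,3.92,-0.55,-0.005,-0.035,0.019,0,-0.33,2,-0.25,-0.002,-0.017,0.009,0,0,0,0,0,0,0,0,0,0,0,0,0,0,0]' 50
cat >> h.py <<'E'
def fit_held(col,off=.064):
    """drive pose in both cameras from the TCP guess; lo/hi box round it"""
    o=ctrl.get_obs(); p=np.array(o["ee_pos"]); yaw=o["eef_rot"][2]
    g=p-[0,0,off]
    P=pts(col,g-[.05,.1,.0],g+[.05,.1,.12])
    for A,nm in ((P[0],"side"),(P[1],"top"),(np.vstack(P),"both")):
        if len(A)<30: print(nm,"few",len(A)); continue
        f=lambda x: boxres(R.from_euler("ZYX",[x[3],x[4],x[5]]).as_matrix(),x[:3],A)
        r=least_squares(f,[*g,yaw,0,0],loss="soft_l1",f_scale=.002,x_scale=[.01]*3+[.1]*3)
        print("drive",col,nm,len(A),r.x.round(4),np.median(np.abs(r.fun)).round(4),"rel TCP mm",((r.x[:3]-p)*1e3).round(1))
E
python3 - <<'E'
from h import *
fit_held("blue")
for col,g in dict(blue=[.432,-.2415],orange=[.564,-.2325]).items():
    P=pts(col,[g[0]-.05,g[1]-.1,.066],[g[0]+.05,g[1]+.1,.085])
    for A,nm in zip(P,("side","top")):
        r=cv2.minAreaRect((A[:,:2]*1000).astype(np.float32)); print("slot",col,nm,len(A),np.round(r[0],1),np.round(r[1],1),round(r[2],1))
ims=[ctrl.camera(c)[0][...,::-1] for c in("side","top")]
cv2.imwrite("pics/h1.png",cv2.resize(np.hstack([ims[0][140:360,200:400],ims[1][110:330,230:430]]),None,fx=2,fy=2,interpolation=cv2.INTER_CUBIC))
plan(np.array([.432,-.2415,.17]),tool(.067),5,0)
E
```

```text
time_s: 7.35
ee_pos: [0.4272, -0.2394, 0.2519]
eef_rot: [-3.141, -0.007, 0.063]
force: [-0.4, 0.9, -3.7]
grip_width: 0.0257
drive blue side 716 [ 0.4288 -0.2392  0.1866  0.0619 -0.0051 -0.0016] 0.0005 rel TCP mm [  1.6   0.2 -65.3]
drive blue top 151 [ 0.4252 -0.2389  0.1872  0.0672 -0.0028  0.0108] 0.0009 rel TCP mm [ -1.9   0.5 -64.8]
drive blue both 867 [ 4.270e-01 -2.391e-01  1.868e-01  8.770e-02  4.000e-04  2.800e-03] 0.0006 rel TCP mm [ -0.2   0.3 -65.1]
slot blue side 303 [ 434.5 -240.4] [ 50.8 152.1] 3.7
slot blue top 33 [ 426.3 -174.5] [49.8 15.8] 2.2
slot orange side 410 [ 558.3 -233.1] [ 67.  151.7] 3.6
slot orange top 263 [ 562.7 -232.5] [ 50.6 149.4] 3.9
t 7.75 need mm 16.491782324227984 rot 0.0016730999495832483
0.08,0.03,1.65,-0,-0.001,-0.001,0,
0.08,0.03,1.65,-0,-0.001,-0.001,0,
0.09,0.03,1.65,-0,-0.001,-0.001,0,
0.09,0.03,1.65,-0,-0.001,-0.001,0,
0.09,0.03,1.65,-0,-0.001,-0.001,0,
```

View pics/h1.png

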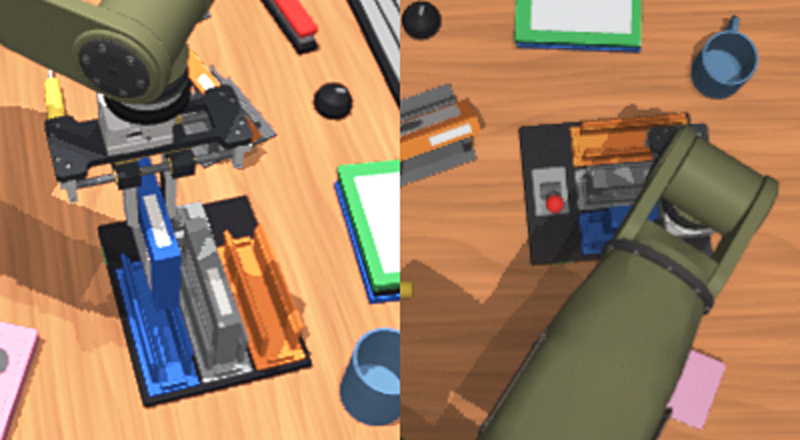

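The blue drive hangs upright, about 9 cm above the blue slot. Comparing the TCP with each camera's own drive fit gives biases of +1.6 mm (side) and -1.9 mm (top). Once corrected, both cameras put the slot at x 0.4328, y -0.2415.

```bash
python3 -m inch '[0.2,0.08,1.5,0,-0.007,-0.004,0,0.2,0.06,2,0,0,0,0,0.1,0.06,2,0,0,0,0,0.05,0,2,0,0,0,0,0,0,1.5,0,0,0,0,0,0,0.8,0,0,0,0,0,0,0,0,0,0,0]' 50
python3 - <<'E'
from h import *
plan(np.array([.4328,-.2415,.14]),tool(.066),1,0)
E
```

```text
time_s: 8.62
ee_pos: [0.4329, -0.2419, 0.1539]
eef_rot: [-3.141, 0.0, 0.067]
force: [0.3, 0.2, -3.7]
grip_width: 0.0259
t 8.625 need mm 13.904425716662853 rot 0.000992711561285323
-0,-0.04,1.39,-0.001,0,0.001,0,
```

```bash
python3 -m inch '[0,0,1,0,0,0,0,0,0,1,0,0,0,0,0,0,1,0,0,0,0,0,0,0,0,0,0,0]' 50; python3 -m inch '[0,0,1,0,0,0,0,0,0,1,0,0,0,0,0,0,1,0,0,0,0,0,0,0,0,0,0,0]' 50
```

```text
time_s: 9.12
ee_pos: [0.4326, -0.2417, 0.1233]
eef_rot: [-3.14, 0.001, 0.067]
force: [0.2, -0.2, -3.2]
grip_width: 0.0256
time_s: 9.62
ee_pos: [0.4326, -0.2417, 0.0933]
eef_rot: [-3.14, 0.001, 0.067]
force: [0.7, -0.9, -3.6]
grip_width: 0.0252
```

```bash
python3 -m inch '[0,0,0.3,0,0,0,0,0,0,0,0,0,0,0]' 50;python3 -m inch '[0,0,0.3,0,0,0,0,0,0,0,0,0,0,0]' 50
```

```text
time_s: 9.88
ee_pos: [0.433, -0.242, 0.0913]
eef_rot: [-3.142, -0.0, 0.067]
force: [-0.0, -0.6, -4.2]
grip_width: 0.0261
time_s: 10.12
ee_pos: [0.4329, -0.2419, 0.0881]
eef_rot: [-3.141, -0.0, 0.067]
force: [-0.0, -0.1, -3.8]
grip_width: 0.0255
```

```bash
python3 -m inch '[0,0,0.2,0,0,0,0,0,0,0,0,0,0,0]' 50;python3 -m inch '[0,0,0.15,0,0,0,0,0,0,0,0,0,0,0]' 50;python3 -m inch '[0,0,0.15,0,0,0,0,0,0,0,0,0,0,0]' 50
```

```text
time_s: 10.38
ee_pos: [0.433, -0.2419, 0.0862]
eef_rot: [-3.141, -0.0, 0.067]
force: [-0.7, -0.4, -4.9]
grip_width: 0.0258
time_s: 10.62
ee_pos: [0.4332, -0.242, 0.086]
eef_rot: [3.141, -0.001, 0.067]
force: [-4.4, 4.5, 13.4]
grip_width: 0.0256
time_s: 10.88
ee_pos: [0.4334, -0.2421, 0.0859]
eef_rot: [3.141, -0.001, 0.067]
force: [-11.5, 8.7, 33.4]
grip_width: 0.0258
```

It touched the floor at TCP z 0.086, as computed. I'll relax the push, release narrowly and withdraw.

```bash
python3 -m inch '[0,0,-0.25,0,0,0,0,0,0,0,0,0,0,0,0,0,0,0,0,0,0.42,0,0,0,0,0,0,0.42,0,0,0,0,0,0,0.42,0,0,-1.5,0,0,0,0.42,0,0,-3,0,0,0,0.42,0,0,-4,0,0,0,0.42,0,0,-4,0,0,0,0.42]' 50
python3 - <<'E'
from h import *
def fit_slot(col,x,y,yaw):
    g=np.array([x,y,.021]); P=pts(col,g+[-.03,-.09,.06],g+[.03,.09,.115])
    for A,nm in zip(P,("side","top")):
        f=lambda q: boxres(R.from_euler("ZYX",q[3:]).as_matrix(),q[:3],A)
        r=least_squares(f,[*g,yaw,0,0],loss="soft_l1",f_scale=.002,x_scale=[.01]*3+[.1]*3)
        print(col,nm,len(A),r.x.round(4),np.median(np.abs(r.fun)).round(4))
fit_slot("blue",.4328,-.2415,.066)
Rt=tool(.324,.5); zd=-Rt.as_matrix()[:,2]; o=np.array([.5973,.0775,.032])
print(o+.153*zd)
plan(o+.153*zd,Rt,9,.65)
E
```

```text
time_s: 12.0
ee_pos: [0.4328, -0.2419, 0.2131]
eef_rot: [3.141, -0.001, 0.067]
force: [1.3, 0.2, 0.5]
grip_width: 0.0393
blue side 595 [ 0.4348 -0.2406  0.0206  0.0704 -0.0101  0.0009] 0.0007
blue top 101 [ 0.4535 -0.2373  0.0215  0.0885 -0.239   0.0354] 0.0012
[0.52776443 0.05414755 0.16627013]
t 12.1 need mm 35.023415071540306 rot 0.061788322729021475
1.25,-3.22,0.54,0.008,0.055,-0.028,0.65,
1.31,-3.18,0.64,0.008,0.055,-0.028,0.65,
1.36,-3.14,0.74,0.008,0.055,-0.028,0.65,
1.41,-3.1,0.84,0.008,0.055,-0.028,0.65,
1.44,-3.05,0.94,0.008,0.055,-0.028,0.65,
1.47,-3,1.04,0.008,0.055,-0.028,0.65,
1.5,-2.95,1.14,0.008,0.055,-0.028,0.65,
1.51,-2.9,1.25,0.008,0.055,-0.028,0.65,
1.52,-2.85,1.35,0.008,0.055,-0.028,0.65,
```

Blue is home by the side camera: z 0.0206, tilt 0.01 rad, x within 1 mm after bias. The top fit is occluded by the arm and not usable. Next, the orange drive.

```bash
python3 -m inch '[1.25,-3.22,0.54,0.008,0.055,-0.028,0.42,1.31,-3.18,0.64,0.008,0.055,-0.028,0.65,1.36,-3.14,0.74,0.008,0.055,-0.028,0.65,1.41,-3.1,0.84,0.008,0.055,-0.028,0.65,1.44,-3.05,0.94,0.008,0.055,-0.028,0.65,1.47,-3,1.04,0.008,0.055,-0.028,0.65,1.5,-2.95,1.14,0.008,0.055,-0.028,0.65,1.51,-2.9,1.25,0.008,0.055,-0.028,0.65,1.52,-2.85,1.35,0.008,0.055,-0.028,0.65,0,0,0,0,0,0,0.65,0,0,0,0,0,0,0.65]' 50
python3 - <<'E'
from h import *
Rt=tool(.324,.5); zd=-Rt.as_matrix()[:,2]; o=np.array([.5973,.0775,.032])
plan(o+.063*zd,Rt,1,.65)
ims=[ctrl.camera(c)[0][...,::-1] for c in("side","top")]
cv2.imwrite("pics/g2.png",cv2.resize(np.hstack([ims[0][120:340,200:400],ims[1][110:330,190:390]]),None,fx=2,fy=2,interpolation=cv2.INTER_CUBIC))
E
```

```text
time_s: 13.48
ee_pos: [0.5259, 0.0547, 0.1626]
eef_rot: [-3.133, -0.499, 0.322]
force: [0.6, -0.2, 0.6]
grip_width: 0.061
t 13.475 need mm 87.57758218324668 rot 0.007901433533943734
0.33,0.18,8.75,-0.007,0.001,-0.002,0.65,
```

View pics/g2.png

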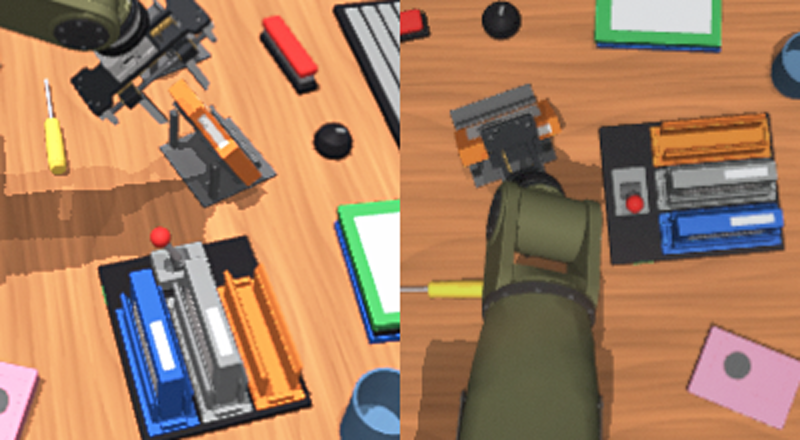

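Blue stands seated next to grey, and the gripper is aligned above the orange drive. I'll go in along the axis and grip.

```bash
python3 -m inch '[0.15,0.1,1.7,-0.007,0,-0.002,0.65,0.15,0.08,1.7,0,0,0,0.65,0,0,1.8,0,0,0,0.65,0,0,1.8,0,0,0,0.65,0,0,1.75,0,0,0,0.65,0,0,0,0,0,0,0.65]' 50 && python3 -m inch '[0,0,0,0,0,0,0,0,0,0,0,0,0,0,0,0,0,0,0,0,0,0,0,0,0,0,0,0,0,0,0,0,0,0,0]' 50
```

```text
time_s: 14.32
ee_pos: [0.5685, 0.0672, 0.0861]
eef_rot: [-3.14, -0.497, 0.323]
force: [-0.9, -0.3, 0.5]
grip_width: 0.0609
time_s: 14.95
ee_pos: [0.57, 0.0679, 0.0883]
eef_rot: [3.141, -0.502, 0.325]
force: [5.8, 2.3, 2.5]
grip_width: 0.0258
```

```bash
python3 -m inch '[0,0,-0.5,0,0,0,0,0,0,-1,0,0,0,0,0,0,-1.5,0,0,0,0,0,0,-2,0,0,0,0,0,0,-2,0,0,0,0,0,0,-2,0,0,0,0,0,0,-2,0,0,0,0,0,0,-1,0,0,0,0]' 50
python3 - <<'E'
from h import *
plan(np.array([.562,-.2315,.25]),tool(.066),9,0)
E
```

```text
time_s: 15.95
ee_pos: [0.5137, 0.0493, 0.1925]
eef_rot: [-3.141, -0.498, 0.324]
force: [0.8, -0.0, -4.2]
grip_width: 0.0257
t 15.95 need mm 32.29662309793614 rot 0.06223930242540786
-0.12,3.13,-0.79,-0.007,-0.055,0.028,0,
-0.08,3.14,-0.77,-0.007,-0.055,0.028,0,
-0.03,3.14,-0.74,-0.007,-0.055,0.028,0,
0.02,3.15,-0.72,-0.007,-0.055,0.028,0,
0.07,3.15,-0.7,-0.007,-0.055,0.028,0,
0.12,3.15,-0.68,-0.007,-0.055,0.028,0,
0.17,3.16,-0.67,-0.007,-0.055,0.028,0,
0.22,3.15,-0.65,-0.007,-0.055,0.028,0,
0.28,3.15,-0.64,-0.007,-0.055,0.028,0,
```

```bash
python3 -m inch '[0,1.0,-1.5,0,0,0,0,-0.12,3.13,-0.79,-0.007,-0.055,0.028,0,-0.08,3.14,-0.77,-0.007,-0.055,0.028,0,-0.03,3.14,-0.74,-0.007,-0.055,0.028,0,0.02,3.15,-0.72,-0.007,-0.055,0.028,0,0.07,3.15,-0.7,-0.007,-0.055,0.028,0,0.12,3.15,-0.68,-0.007,-0.055,0.028,0,0.17,3.16,-0.67,-0.007,-0.055,0.028,0,0.22,3.15,-0.65,-0.007,-0.055,0.028,0,0.28,2.15,-0.4,-0.007,-0.055,0.028,0,0,0,0,0,0,0,0,0,0,0,0,0,0,0]' 50
python3 - <<'E'
from h import *
fit_held("orange")
P=pts("orange",[.514,-.33,.066],[.614,-.13,.085])
for A,nm in zip(P,("side","top")):
    r=cv2.minAreaRect((A[:,:2]*1000).astype(np.float32)); print("slot",nm,len(A),np.round(r[0],1),np.round(r[1],1),round(r[2],1))
plan(np.array([.5642,-.2328,.155]),tool(.066),6,0)
E
```

```text
time_s: 17.45
ee_pos: [0.5581, -0.2325, 0.2595]
eef_rot: [-3.139, -0.001, 0.068]
force: [-0.0, -0.0, -5.4]
grip_width: 0.0256
drive orange side 723 [ 0.5597 -0.2326  0.1949  0.069  -0.0035  0.0024] 0.0005 rel TCP mm [  1.6  -0.1 -64.6]
drive orange top 124 [ 0.5567 -0.2325  0.1974  0.0688 -0.0163  0.0046] 0.0005 rel TCP mm [ -1.5   0.1 -62.1]
drive orange both 847 [ 0.5594 -0.232   0.1954  0.0698 -0.0037  0.0125] 0.0006 rel TCP mm [  1.3   0.5 -64.1]
slot side 313 [ 561.1 -232.9] [ 64.1 150.2] 1.4
slot top 33 [ 558.3 -163.9] [14.9 49.5] 89.3
t 17.65 need mm 17.61637806128613 rot 0.0005106374908319376
0.1,0.01,1.76,-0,-0,0,0,
0.1,0.01,1.76,-0,-0,0,0,
0.1,0.01,1.76,-0,-0,0,0,
0.1,0.01,1.76,-0,-0,0,0,
0.1,0.01,1.76,-0,-0,0,0,
0.1,0.01,1.76,-0,-0,0,0,
```

```bash
python3 -m inch '[0.1,0.01,1.76,0,0,0,0,0.1,0.01,1.76,0,0,0,0,0.1,0.01,1.76,0,0,0,0,0.1,0.01,1.76,0,0,0,0,0.1,0,1.76,0,0,0,0,0.1,0,1.7,0,0,0,0,0,0,0,0,0,0,0]' 50; python3 -m inch '[0,0,1,0,0,0,0,0,0,1,0,0,0,0,0,0,1,0,0,0,0,0,0,0,0,0,0,0]' 50;  python3 -m inch '[0,0,1,0,0,0,0,0,0,1,0,0,0,0,0,0,0.7,0,0,0,0,0,0,0,0,0,0,0]' 50
```

```text
time_s: 18.52
ee_pos: [0.5639, -0.2327, 0.1537]
eef_rot: [-3.139, 0.001, 0.067]
force: [-0.9, 0.6, -5.1]
grip_width: 0.0258
time_s: 19.02
ee_pos: [0.564, -0.2327, 0.1244]
eef_rot: [-3.139, 0.0, 0.067]
force: [0.0, 0.4, -4.8]
grip_width: 0.0257
time_s: 19.52
ee_pos: [0.5641, -0.2327, 0.0976]
eef_rot: [-3.139, 0.0, 0.067]
force: [0.0, -0.4, -5.5]
grip_width: 0.0259
```

```bash
for i in 1 2; do :; done; python3 -m inch '[0,0,0.3,0,0,0,0,0,0,0,0,0,0,0]' 50; python3 -m inch '[0,0,0.3,0,0,0,0,0,0,0,0,0,0,0]' 50
```

```text
time_s: 19.77
ee_pos: [0.5644, -0.2328, 0.0953]
eef_rot: [-3.14, -0.001, 0.067]
force: [0.3, -0.0, -6.0]
grip_width: 0.0259
time_s: 20.02
ee_pos: [0.5643, -0.2328, 0.0921]
eef_rot: [-3.14, -0.001, 0.067]
force: [-0.2, -0.3, -5.9]
grip_width: 0.0261
```

```bash
python3 -m inch '[0,0,0.3,0,0,0,0,0,0,0,0,0,0,0]' 50; python3 -m inch '[0,0,0.2,0,0,0,0,0,0,0,0,0,0,0]' 50; python3 -m inch '[0,0,0.15,0,0,0,0,0,0,0,0,0,0,0]' 50
```

```text
time_s: 20.27
ee_pos: [0.5643, -0.2328, 0.0891]
eef_rot: [-3.14, -0.001, 0.067]
force: [-0.2, 0.5, -4.5]
grip_width: 0.0256
time_s: 20.52
ee_pos: [0.5643, -0.2328, 0.0872]
eef_rot: [-3.14, -0.001, 0.067]
force: [0.7, -0.3, -5.1]
grip_width: 0.0254
time_s: 20.78
ee_pos: [0.5644, -0.2328, 0.0858]
eef_rot: [-3.14, -0.001, 0.067]
force: [0.2, -0.8, -5.6]
grip_width: 0.0257
```

```bash
python3 -m inch '[0,0,0.1,0,0,0,0,0,0,0,0,0,0,0]' 50; python3 -m inch '[0,0,0.1,0,0,0,0,0,0,0,0,0,0,0]' 50
```

```text
time_s: 21.02
ee_pos: [0.5645, -0.2328, 0.0852]
eef_rot: [-3.14, -0.001, 0.067]
force: [-0.3, 1.5, -0.5]
grip_width: 0.0256
time_s: 21.28
ee_pos: [0.5648, -0.2328, 0.085]
eef_rot: [-3.14, -0.002, 0.067]
force: [-3.6, 4.5, 7.7]
grip_width: 0.0254
```

It's on the floor. I'll release, withdraw and check both drives before the lever.

```bash
python3 -m inch '[0,0,-0.15,0,0,0,0,0,0,0,0,0,0,0,0,0,0,0,0,0,0.42,0,0,0,0,0,0,0.42,0,0,0,0,0,0,0.42,0,0,-1.5,0,0,0,0.42,0,0,-3,0,0,0,0.42,0,0,-4,0,0,0,0.42,0,0,-4,0,0,0,0.42]' 50
python3 - <<'E'
from h import *
plan(np.array([.400,-.1152,.22]),tool(.066),6,0)
E
```

```text
time_s: 22.4
ee_pos: [0.5642, -0.233, 0.2129]
eef_rot: [-3.14, -0.002, 0.067]
force: [1.1, -0.5, -0.7]
grip_width: 0.0396
t 22.4 need mm 33.708999431988445 rot 0.00043376380101224713
-2.6,-2.14,-0.12,-0,-0,0,0,
-2.6,-2.14,-0.12,-0,-0,0,0,
-2.6,-2.14,-0.12,-0,-0,0,0,
-2.6,-2.14,-0.12,-0,-0,0,0,
-2.6,-2.14,-0.12,-0,-0,0,0,
-2.6,-2.14,-0.12,-0,-0,0,0,
```

```bash
python3 -m inch '[-2.6,-2.14,-0.12,0,0,0,0,-2.6,-2.14,-0.12,0,0,0,0,-2.6,-2.14,-0.12,0,0,0,0,-2.6,-2.14,-0.12,0,0,0,0,-2.6,-2.14,-0.12,0,0,0,0,-2.6,-2.14,-0.12,0,0,0,0,0,0,0,0,0,0,0]' 30
python3 - <<'E'
from h import *
for col,x,y in (("blue",.4328,-.2415),("orange",.5642,-.2328)):
    g=np.array([x,y,.021]); P=pts(col,g+[-.03,-.09,.06],g+[.03,.09,.115])
    for A,nm in zip(P,("side","top")):
        if len(A)<40: print(col,nm,"few",len(A)); continue
        f=lambda q: boxres(R.from_euler("ZYX",q[3:]).as_matrix(),q[:3],A)
        r=least_squares(f,[*g,.066,0,0],loss="soft_l1",f_scale=.002,x_scale=[.01]*3+[.1]*3)
        print(col,nm,len(A),r.x.round(4),np.median(np.abs(r.fun)).round(4))
P=pts("red",[.40,-.17,.06],[.56,-.05,.14])
for A in P: print("ball",len(A),A.mean(0).round(4) if len(A) else "")
o=ctrl.get_obs(); print(o["ee_pos"],o["eef_rot"])
ims=[ctrl.camera(c)[0][...,::-1] for c in("side","top")]
cv2.imwrite("pics/l1.png",cv2.resize(np.hstack([ims[0][140:360,200:400],ims[1][110:330,230:430]]),None,fx=2,fy=2,interpolation=cv2.INTER_CUBIC))
E
```

```text
time_s: 23.28
ee_pos: [0.3994, -0.1148, 0.2192]
eef_rot: [-3.141, -0.003, 0.068]
force: [-0.4, 0.3, -0.1]
grip_width: 0.0004
blue side 638 [ 0.4341 -0.2408  0.0206  0.0653 -0.001   0.0014] 0.0007
blue top 135 [ 0.4356 -0.2394  0.0218  0.0008 -0.0193 -0.0333] 0.0016
orange side 648 [ 0.5653 -0.2316  0.0205  0.0687  0.0058  0.0021] 0.0006
orange top 440 [ 0.5589 -0.2339  0.022   0.0673  0.0372 -0.011 ] 0.0014
ball 72 [ 0.4632 -0.1166  0.1083]
ball 0 
[ 0.40041733 -0.11580677  0.21762857] [-3.13968596e+00 -6.92924599e-04  6.69963960e-02]
```

View pics/l1.png

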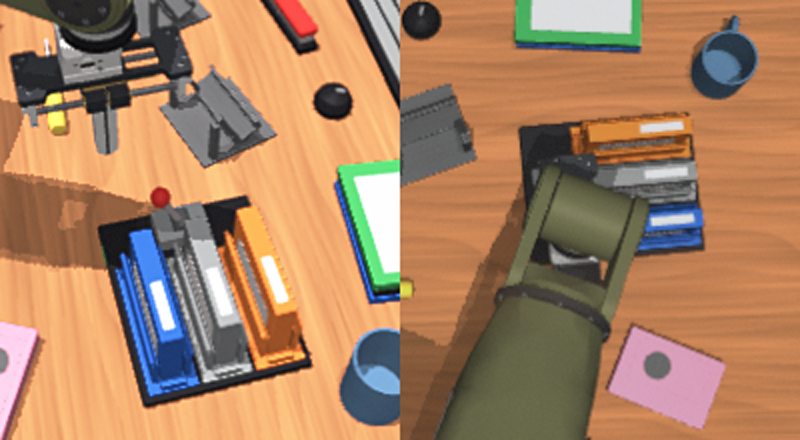

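Both drives stand seated and upright in their own slots, with the strip up. The shut fingers are on the robot side of the lever's ball. I'll lower them and push along +x.

```bash
python3 -m inch '[0,0,3,0,0,0,0,0,0,3.5,0,0,0,0,0,0,3.5,0,0,0,0,0,0,3,0,0,0,0,0,0,1,0,0,0,0,0,0,0,0,0,0,0]' 30;  python3 -m inch '[1,0,0,0,0,0,0,1,0,0,0,0,0,0,1,0,0,0,0,0,0,1,0,0,0,0,0,0,1,0,0,0,0,0,0,0,0,0,0,0,0,0]' 30; python3 -m inch '[1,0,0,0,0,0,0,1,0,0,0,0,0,0,1,0,0,0,0,0,0,0.8,0,0,0,0,0,0,0,0,0,0,0,0,0]' 30
```

```text
time_s: 24.42
ee_pos: [0.4002, -0.1153, 0.0778]
eef_rot: [-3.14, -0.0, 0.067]
force: [-0.1, -0.4, 0.7]
grip_width: 0.0005
time_s: 25.18
ee_pos: [0.4506, -0.1118, 0.0776]
eef_rot: [-3.14, -0.001, 0.068]
force: [-1.1, -0.5, 0.1]
grip_width: 0.0003
time_s: 25.8
ee_pos: [0.4884, -0.1092, 0.0776]
eef_rot: [-3.14, -0.001, 0.068]
force: [-0.4, -0.7, -0.6]
grip_width: 0.0003
```

```bash
python3 - <<'E'
from h import *
P=pts("red",[.40,-.17,.06],[.58,-.05,.14])
for A in P: print("ball",len(A),A.mean(0).round(4) if len(A) else "")
E
python3 -m inch '[0.4,0,0,0,0,0,0,0.2,0,0,0,0,0,0,0,0,0,0,0,0,0]' 30; python3 -m inch '[0.3,0,0,0,0,0,0,0,0,0,0,0,0,0]' 30
```

```text
ball 65 [ 0.5137 -0.113   0.1104]
ball 0 
time_s: 26.28
ee_pos: [0.494, -0.1089, 0.0778]
eef_rot: [-3.14, -0.001, 0.067]
force: [-0.1, 0.1, 0.3]
grip_width: 0.0008
time_s: 26.52
ee_pos: [0.4971, -0.1087, 0.0777]
eef_rot: [-3.14, -0.001, 0.067]
force: [0.9, -0.3, -0.1]
grip_width: 0.0003
```

```bash
python3 -m inch '[0.3,0,0,0,0,0,0,0,0,0,0,0,0,0]' 30; python3 -m inch '[0.2,0,0,0,0,0,0,0,0,0,0,0,0,0]' 30;  python3 -m inch '[0.2,0,0,0,0,0,0,0,0,0,0,0,0,0]' 30
```

```text
time_s: 26.78
ee_pos: [0.4994, -0.1085, 0.0776]
eef_rot: [-3.14, 0.001, 0.067]
force: [-4.7, -0.6, 2.7]
grip_width: 0.0006
time_s: 27.02
ee_pos: [0.4998, -0.1084, 0.0775]
eef_rot: [-3.139, 0.005, 0.067]
force: [-19.3, -0.7, 9.5]
grip_width: 0.0002
time_s: 27.28
ee_pos: [0.5002, -0.1084, 0.0774]
eef_rot: [-3.139, 0.009, 0.067]
force: [-33.2, -3.0, 19.5]
grip_width: 0.0002
```

The lever hit its stop: reaction 33 N, TCP 0.500 against the predicted 0.498. I'll back off, rise clear and check.

```bash
python3 -m inch '[-0.5,0,0,0,0,0,0,-2,0,0,0,0,0,0,-3,0,0,0,0,0,0,-4,0,0,0,0,0,0,0,0,-4,0,0,0,0,0,0,-5,0,0,0,0,-2,0,-5,0,0,0,0,-4,-4,0,0,0,0,0,-4,-6,0,0,0,0,0,-4,-6,0,0,0,0,0,0,-6,0,0,0,0,0,0,-6,0,0,0,0,0,0,0,0,0,0,0,0,0]' 30
python3 - <<'E'
from h import *
src={c:ctrl.camera(c) for c in("side","top")}
for col,x,y in (("blue",.4328,-.2415),("orange",.5642,-.2328)):
    g=np.array([x,y,.021]); P=pts(col,g+[-.03,-.09,.06],g+[.03,.09,.115],src)
    for A,nm in zip(P,("side","top")):
        if len(A)<40: print(col,nm,"few",len(A)); continue
        f=lambda q: boxres(R.from_euler("ZYX",q[3:]).as_matrix(),q[:3],A)
        r=least_squares(f,[*g,.066,0,0],loss="soft_l1",f_scale=.002,x_scale=[.01]*3+[.1]*3)
        print(col,nm,len(A),r.x.round(4),np.median(np.abs(r.fun)).round(4))
for A in pts("red",[.40,-.17,.06],[.58,-.05,.14],src): print("ball",len(A),A.mean(0).round(4) if len(A) else "")
a=src["side"][0][80:380,170:450,::-1]; b=src["top"][0][80:380,80:480,::-1]
cv2.imwrite("pics/end.png",cv2.resize(np.hstack([a,b]),(800,353),interpolation=cv2.INTER_AREA))
E
```

```text
blue side 638 [ 0.4348 -0.2405  0.0206  0.0654 -0.0088  0.0035] 0.0007
blue top 366 [ 0.4193 -0.2388  0.0233  0.0809  0.1229 -0.0112] 0.0016
orange side 649 [ 0.5662 -0.2314  0.0204  0.0686 -0.0058  0.0013] 0.0007
orange top 264 [ 0.5558 -0.2329  0.0222  0.0579  0.0721 -0.0188] 0.0015
ball 58 [ 0.5247 -0.1128  0.106 ]
ball 0 $: bad value
```

View pics/end.png

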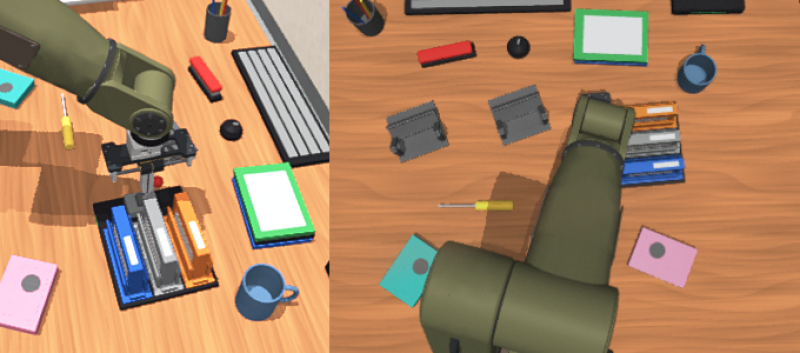

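That call was refused because I miscounted the numbers in the rows, so the arm is still at the lever. I'll retype it.

```bash
python3 -m inch '[-0.5,0,0,0,0,0,0,-2,0,0,0,0,0,0,-3,0,0,0,0,0,0,-3,0,0,0,0,0,0,0,0,-4,0,0,0,0,0,0,-5,0,0,0,0,0,0,-5,0,0,0,0,-2,-4,-2,0,0,0,0,-2,-5,0,0,0,0,0,-2,-6,0,0,0,0,0,0,-6,0,0,0,0,0,0,-6,0,0,0,0,0,0,0,0,0,0,0,0]' 30
python3 - <<'E'
from h import *
src={c:ctrl.camera(c) for c in("side","top")}
for col,x,y in (("blue",.4328,-.2415),("orange",.5642,-.2328)):
    g=np.array([x,y,.021]); P=pts(col,g+[-.03,-.09,.06],g+[.03,.09,.115],src)
    for A,nm in zip(P,("side","top")):
        f=lambda q: boxres(R.from_euler("ZYX",q[3:]).as_matrix(),q[:3],A)
        r=least_squares(f,[*g,.066,0,0],loss="soft_l1",f_scale=.002,x_scale=[.01]*3+[.1]*3)
        print(col,nm,len(A),r.x.round(4),np.median(np.abs(r.fun)).round(4))
for A in pts("red",[.40,-.17,.06],[.58,-.05,.14],src): print("ball",len(A),A.mean(0).round(4) if len(A) else "")
a=src["side"][0][80:380,170:450,::-1]; b=src["top"][0][80:380,80:480,::-1]
cv2.imwrite("pics/end2.png",cv2.resize(np.hstack([a,b]),(800,353),interpolation=cv2.INTER_AREA))
E
```

```text
time_s: 29.0
ee_pos: [0.3405, 0.1537, 0.2383]
eef_rot: [-3.139, -0.001, 0.074]
force: [-0.4, 0.8, 0.4]
grip_width: 0.0004
blue side 645 [ 0.4344 -0.2406  0.0206  0.0645 -0.0043  0.0029] 0.0007
blue top 394 [ 0.42   -0.2433  0.0231  0.0573  0.1213  0.    ] 0.0016
orange side 679 [ 0.5648 -0.2315  0.0204  0.0673  0.0119  0.0035] 0.0006
orange top 444 [ 0.5612 -0.2336  0.0216  0.0651  0.0095 -0.0048] 0.0012
ball 70 [ 0.5236 -0.1118  0.106 ]
ball 58 [ 0.5211 -0.1062  0.1077]
```

View pics/end2.png

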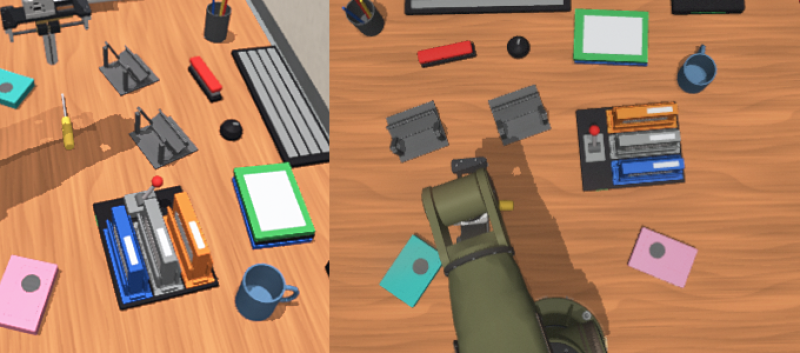

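The arm is clear, the lever has been thrown towards the orange side, both drives are seated and nothing else has moved visibly. The blue top-camera fit shows a 0.12 rad tilt, but that camera sees little more than the top strip. Its implied top-edge position (0.420 + 0.102·0.121 ≈ 0.432) matches an upright drive, as the side camera shows. I'm handing in.

```bash
python3 -c "
from station import ctrl
print(ctrl.hand_in())"
```

```text
the job is handed in; nothing more can be done
None
```

I stood the blue and then the orange drive in the slots of their own colours. Each was lowered until the wrist force showed contact with the slot floor before I let go. I then pushed the power lever over until it hit its stop (33 N), backed the arm clear and handed in at about 29 s; the station reported no verdict.

**Final checks, side camera:**
- **Drives:** both have their lower edge at z of about 0.0205 m (floor 0.021 m). They are 0.004 rad (blue) and 0.012 rad (orange) from upright, and within about 1 mm of the slot centre after correcting the camera's known offset.
- **Lever:** the red ball moved about 60 mm towards the orange side, which fits the lever's full travel.
- **Other things:** the grey drive and the bystanders looked unmoved in the pictures; I did not measure their positions.

**Disagreement:** the top camera's fit gave a 0.12 rad tilt for the blue drive, right at the limit. I put this down to that camera seeing mostly the drive's top edge; where it placed that edge agrees with an upright drive.

**Refused call:** one retreat command was refused because I miscounted its numbers. Nothing moved, and I retyped it.

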